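# Pack the jar crate and clamp it in the cradle

## Task

Stand the two amber jars upright in the two empty, cork-padded cells of the crate, one jar to a cell, lowering them in rather than dropping them. Then clamp the crate against its end stop: pump the red squeeze grips until the orange sprung jaw presses snugly on the crate, its spring clearly compressed by a few millimetres but without crushing the crate (never more than 10 mm of spring). Finish still holding the grips squeezed so that the jaw stays pressed; push neither the rod nor the jaw directly, and leave everything else where it stands.

Things in the scene. Friction and masses are not known exactly. Their poses are not given: they have to be found in the camera images.
- jar_a_centre (a point): Centre (half-way up) of one amber glass jar with a yellow lid: an upright cylinder 44 mm in diameter and 95 mm tall (lid: the top 15 mm, same diameter), about 0.2 kg, standing on the table at the start. z is the jar's axis, up.
- jar_b_centre (a point): Centre of the other, identical amber jar.
- cork_a_center (a point): Centre of a cork disc, 50 mm in diameter and 5 mm thick, that lies in the middle of one empty crate cell; a jar goes on top of it, standing on the disc (jar centre then 50 mm above this point).
- cork_b_center (a point): Centre of the identical cork disc in the other empty cell.
- crate_in (a point): Centre of the inner floor of the loose plywood crate, 160 x 160 x 52 mm, walls, floor and dividers 5 mm. Four cells 72 mm square, centred 39 mm from this point in x and y. Two (varying) hold green jars (green lids, same size), two hold cork discs. The crate stands on the cradle, its +y side against the end stop. Axes as the cradle's.
- cradle: Fixed clamping cradle, aluminium base plate 190 (x) x 420 (y) x 12 mm; origin under its centre, z up. Dark steel end stop at +y, 72 mm high; blue squeeze head at y = -165 to -75 mm, 88 mm high; orange jaw on a push rod between head and crate, pushing along +y. The rod's tail sticks out behind the head.
- grip_mid (a point): Point 150 mm above the table, mid-way between the two upright red grips (one at +y, one at -y; 26 mm wide in x, hinged 78 mm, ending 178 mm above the table). Axes as the cradle's. Geared together, they close evenly on this point: outer faces 64 mm apart released, 39 mm squeezed. Pinch both from above along y. 2 to 18 N each; a hard stop takes more; they spring open when let go.
- grip_front (a joint): Angle of the grips (rad): 0 released (open), 0.17 fully squeezed. Both grips have the same angle.
- rod (a joint): Advance of the push rod (m) along the cradle's +y, 0 to 0.075. Ratchet: each full squeeze from fully released advances it 8 mm (the first 1 to 11 mm); it then stays by friction (14 N) while the grips reopen for the next stroke. It cannot be wound back with the grips.
- jaw (a joint): Compression of the jaw's spring (m): 0 while the jaw is free, grows once it presses on the crate, 1.5 N per mm. 2 to 10 mm is a snug clamp; more than 10 mm (15 N) crushes the crate. One stroke adds at most about 9 mm.
- jaw_face (a point): Centre of the front face of the orange jaw (70 mm wide, 44 mm tall), which meets the crate's -y side. At the start it stands 20 to 40 mm short of the crate.
Mind the look-alikes: they are no part of the job. What is shaped like the part that bears jar_a_centre but pink is not meant.

How it is judged:
By the outcome, as a careful person would: the job done as asked, in the order asked, and still so for the second after the job is handed in, while the arm keeps its last pose, push and grip.
It also fails if it takes over 61 s, if anything falls off the work surface, if the arm or the gripper's body presses on something with over 40 N, if the wrist force passes 120 N, or if a joint passes its speed limit or range.

## Robot

A 7-joint arm with a two-finger parallel gripper is mounted at the origin on the work surface. World frame = base frame: x ahead of the robot, y to its left, z up, the work surface at z = 0. Lengths are in m, angles in rad, forces in N, time in s.
With the tool pointing down it reaches from about 0.35 to 0.9 m from the base axis. Payload 8.1 kg.
Tool frame: the origin (TCP) lies at the centre of the arm's flange, where the gripper is bolted on; the fingertips stand 178 mm ahead of it and the grasp point (between the pads) lies 159 mm ahead of it; z points along the fingers, y is the direction in which the jaws open and shut (so a half turn about z gives the same grasp; the last joint's range is limited). The gripper opens to 92 mm and grips with 3 to 60 N. Pads are 19 mm wide; open, the fingers measure 130 mm over their backs; the gripper's body (75 mm by 190 mm) begins 47 mm behind the grasp point.
Start: joints at [-1.28, 0.434, 0.025, 1.573, -0.012, 1.134, -0.075], TCP at [0.24, 0.577, 0.405] pointing down, gripper open.
Joint ranges: [-2.62, 2.62], [-0.44, 2.09], [-1.27, 1.32], [0.08, 2.57], [-1.32, 4.46], [0.12, 2], [-2.74, 2.74]. Speed limits (rad/s): [2.22, 2.22, 3.01, 3.01, 3.14, 3.14, 3.14].

## Interface

Orientations are given as a rotation vector (axis times angle).
In Python, from cell import arm, get_image, camera_model gives the robot as it stands. The module is installed in compiled form; this text tells all that it offers.
- The arm moves only by the shell command python3 -m pendant 'ROWS' [FORCE]. ROWS is JSON, a list that holds one entry, the list of rows, each a list of 7 numbers: the shift along the tool's x, y, z in mm, then the turn, a rotation vector about the tool's x, y, z in rad, then the closure, from -1 (fully open) to 1 (shut). In form: [[[x, y, z, rx, ry, rz, hand], ...]]. A call has 1 to 20 rows; each row is the pose to reach, as a shift and turn from the pose commanded when the call began, along the tool's axes at that moment; what a row does not reach only later rows make up. A row lasts 1/8 s, in which the tool goes at most 62.5 mm and 10.7 degrees, less where a joint would pass 70% of its speed; a pose out of reach is approached as far as the arm can. A call with a gripper value outside its range is refused whole. The fingers move at their own pace and stop on an object; FORCE is the grip in N (left out, the last holds). Time passes only in rows, so rows that repeat a pose let the fingers close. It gives the time, the measured TCP pose, the force and the opening at its end, in the units of the state.
- arm.observe(): the state, without advancing time (a new reading comes with each control period).
- get_image(name): name is "scene" or "top" or "wrist"; returns the picture (400x640x3 uint8, red, green, blue); there is no depth.
- camera_model(name): a dict with "fx", "fy", "cx", "cy" (pixels), "position" and "orientation" of the camera in the world; the wrist camera has in their place "T_tool_cam" (4x4, takes a point from camera to tool coordinates, whose origin is the TCP and whose axes are the flange's). Camera axes: x right, y down, z forward; pixel columns grow to the right and rows downward; lengths in m; the calibration is good to about 2 mm. A picture is of the moment at which its call begins: read the wrist's pose just before it. camera_model takes no time and is no camera call.
- arm.sign_off(): hands the job in, once; it reports no verdict.
The state is a dict: "clock": time; "joints": joint angles; "dq": joint speeds; "joint_efforts": joint torques, N m; "position": TCP position; "ee_rot": TCP orientation; "force": force on the tool from outside, world axes, zero at the start; "ft_torque": the same for the moment, N m; "width": opening from 0.0 (shut) to 1.0 (fully open).
Only numpy, scipy, OpenCV 4.12 (cv2) and the standard library are available. Lean on these libraries where they do the work, as an engineer would, in place of code of your own. Each camera call takes 0.05 s, during which the arm holds its last target.

## Working session

There is one attempt and no reset: what is moved stays moved. The work goes in short steps, Python scripts to look and compute and a shell command to move; the robot and the scene stay as the last step left them, time stands still between calls to the robot, and variables do not carry over. Pictures are saved under pics/ and viewed, and the job is handed in when it is done.

```bash
mkdir -p pics; ls; python3 - <<'E'
from cell import arm,get_image,camera_model
import cv2
print(arm.observe())
for n in("scene","top","wrist"):
    print(n,camera_model(n))
    cv2.imwrite(f"pics/{n}0.png",get_image(n)[:,:,::-1])
E
```

```text
pics
{'clock': 0.0, 'joints': array([-1.27958466,  0.43522419,  0.02495924,  1.57405834, -0.0116    ,
        1.1340332 , -0.07510487]), 'dq': array([-0.00038663, -0.00216678, -0.00172279,  0.00039469, -0.00068974,
        0.00014391, -0.00042218]), 'joint_efforts': array([-2.75821858e-04, -6.67837715e+01,  9.85347815e-01, -3.14459610e+01,
       -6.02701795e-02,  4.30687715e-02,  1.81252694e-04]), 'position': array([0.23975536, 0.57694097, 0.40395885]), 'ee_rot': array([-6.14669489e-01, -3.08069688e+00,  2.46390598e-03]), 'force': array([ 0.08390685, -0.59385265,  0.1824061 ]), 'ft_torque': array([ 0.03151448,  0.06499121, -0.02031263]), 'width': 0.9992675800472843}
scene {'fx': 402.9726725609842, 'fy': 402.9726725609842, 'cx': 325.3046487202361, 'cy': 199.48499842577044, 'position': array([ 1.17973614, -0.16684691,  0.84507616]), 'orientation': array([-1.96042505, -1.48168112,  0.60944794])}
top {'fx': 374.60989095395036, 'fy': 374.60989095395036, 'cx': 324.6769388714205, 'cy': 198.63080623420998, 'position': array([0.34602188, 0.00176481, 0.99786795]), 'orientation': array([-2.10379782,  2.11767522, -0.19566423])}
wrist {'fx': 335.1564934264131, 'fy': 335.1564934264131, 'cx': 316.6625466200892, 'cy': 199.4602474397191, 'T_tool_cam': array([[-1.95030366e-04, -9.63304759e-01, -2.68409954e-01,
         7.39834814e-02],
       [ 9.99999069e-01,  1.74667902e-04, -1.35348410e-03,
        -2.53880692e-05],
       [ 1.35070028e-03, -2.68409969e-01,  9.63303828e-01,
         1.98406279e-02],
       [ 0.00000000e+00,  0.00000000e+00,  0.00000000e+00,
         1.00000000e+00]])}
```

View pics/scene0.png

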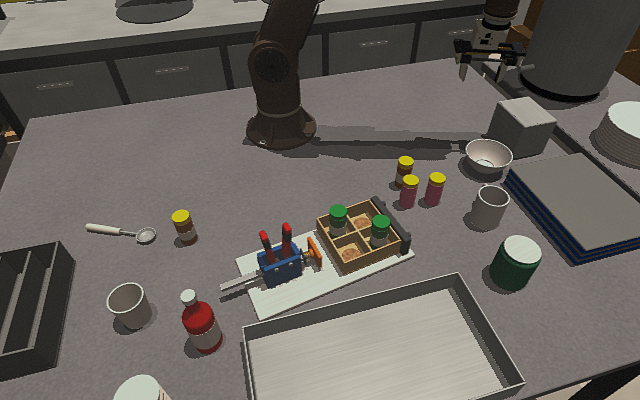

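View pics/top0.png

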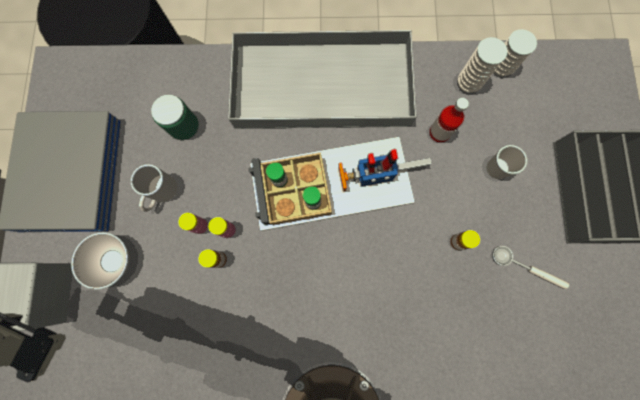

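View pics/wrist0.png

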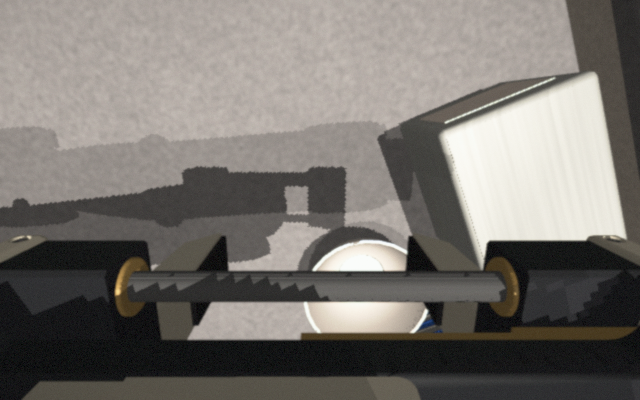

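Candidates (top view, yellow lids): (209,259) amber?, (188,222) pink?, (218,227) pink?, (469,239) amber?. In the scene view these are (404,172) amber, (409,192) pink, (435,190) pink and (184,227) amber. I'll check them in one crop and measure by colour.

```bash
cat > h.py <<'E'
import numpy as np, cv2
from scipy.spatial.transform import Rotation as R
from cell import arm,get_image,camera_model
def cam(n,st=None):
    m=camera_model(n); K=np.array([[m['fx'],0,m['cx']],[0,m['fy'],m['cy']],[0,0,1]])
    if n=='wrist':
        st=st or arm.observe(); T=np.eye(4);T[:3,:3]=R.from_rotvec(st['ee_rot']).as_matrix();T[:3,3]=st['position']
        T=T@m['T_tool_cam']; return K,T[:3,:3],T[:3,3]
    return K,R.from_rotvec(m['orientation']).as_matrix(),np.array(m['position'])
def ray(c,uv):
    K,Rm,p=c; d=Rm@np.linalg.inv(K)@np.array([uv[0],uv[1],1.]); return p,d/np.linalg.norm(d)
def onz(c,uv,z):
    p,d=ray(c,uv); return p+d*(z-p[2])/d[2]
def proj(c,X):
    K,Rm,p=c; q=K@(Rm.T@(np.asarray(X,float)-p)); return q[:2]/q[2]
def blobs(im,lo,hi,amin=15):
    hsv=cv2.cvtColor(im,cv2.COLOR_RGB2HSV); m=cv2.inRange(hsv,np.array(lo),np.array(hi))
    n,l,s,c=cv2.connectedComponentsWithStats(m)
    return [(c[i],s[i]) for i in range(1,n) if s[i][4]>=amin],m,l
E
python3 - <<'E'
from h import *
t=cv2.cvtColor(cv2.imread('pics/top0.png'),cv2.COLOR_BGR2RGB); s=cv2.cvtColor(cv2.imread('pics/scene0.png'),cv2.COLOR_BGR2RGB)
a=cv2.resize(s[145:275,160:460],None,fx=2.6,fy=2.6,interpolation=cv2.INTER_CUBIC)
cv2.imwrite('pics/cropscene.png',a[:,:,::-1])
a=cv2.resize(t[130:275,170:490],None,fx=2.5,fy=2.5,interpolation=cv2.INTER_CUBIC)
cv2.imwrite('pics/croptop.png',a[:,:,::-1])
for n,im in(('top',t),('scene',s)):
    c=cam(n)
    for nm,lo,hi,z in(('yellow',(25,150,120),(35,255,255),.095),('green',(50,120,40),(75,255,255),.117),('cork',(8,90,120),(18,200,255),.022),('red',(0,160,60),(4,255,255),.178),('orange',(8,200,120),(18,255,255),.05),('blue',(105,120,40),(125,255,255),.1)):
        for cc,st in blobs(im,lo,hi)[0]: print(n,nm,cc.round(1),st,onz(c,cc,z).round(4))
E
```

```text
top yellow [187.2 221. ] [179 213  18  17 246] [0.4748 0.35   0.095 ]
top yellow [217.1 225.5] [208 217  19  18 262] [0.4632 0.2761 0.095 ]
top yellow [470.1 238.7] [461 230  19  18 273] [ 0.4272 -0.3337  0.095 ]
top yellow [207.4 257.9] [199 250  18  17 258] [0.3853 0.2953 0.095 ]
top green [168.4 126.5] [163 125  12   5  22] [0.7113 0.4052 0.117 ]
top green [274.6 171.3] [266 163  18  19 263] [0.5924 0.1352 0.117 ]
top green [311.3 195.2] [303 186  18  19 258] [0.532  0.0457 0.117 ]
top cork [343.7 173.1] [339 163  10  26  41] [ 0.6121 -0.0367  0.022 ]
top cork [308.1 172.7] [300 164  18  18 247] [0.6142 0.0591 0.022 ]
top cork [289.9 177.8] [287 174   6  10  17] [0.6005 0.1082 0.022 ]
top cork [269.  182.3] [267 178   7   9  18] [0.5884 0.1642 0.022 ]
top cork [301.  199.8] [299 192   5  17  24] [0.5398 0.0778 0.022 ]
top cork [323.7 199.4] [322 196   5   8  15] [0.5404 0.0173 0.022 ]
top cork [284.9 207. ] [275 198  20  18 252] [0.5208 0.1203 0.022 ]
top cork [272.6 209. ] [271 205   4  10  16] [0.5156 0.153  0.022 ]
top red [450.5 118. ] [439 106  25  24 417] [ 0.6997 -0.2803  0
[... 2014 characters left out ...]
 [197 348  10   6  17] [ 0.8373 -0.2919  0.178 ]
scene orange [313.9 246.8] [308 237  13  21  66] [ 0.5793 -0.0304  0.05  ]
scene orange [311.2 251.5] [309 249   5   7  17] [ 0.5914 -0.0404  0.05  ]
scene blue [564.9 221.3] [509 170 131  84 400] [0.71   0.5723 0.1   ]
scene blue [562.7 227.1] [506 175 134  84 413] [0.7243 0.5549 0.1   ]
scene blue [560.9 232.7] [504 181 136  84 397] [0.7381 0.5389 0.1   ]
scene blue [294.5 247.8] [291 241   9  13  54] [ 0.6076 -0.0828  0.1   ]
scene blue [276.7 247.8] [272 245  10   7  36] [ 0.5962 -0.1225  0.1   ]
scene blue [261.2 253.7] [257 251   9   6  33] [ 0.6031 -0.1598  0.1   ]
scene blue [280.  262.7] [260 255  40  16 153] [ 0.6396 -0.1233  0.1   ]
```

```bash
sleep 1
```

```text
(no output)
```

View pics/cropscene.png

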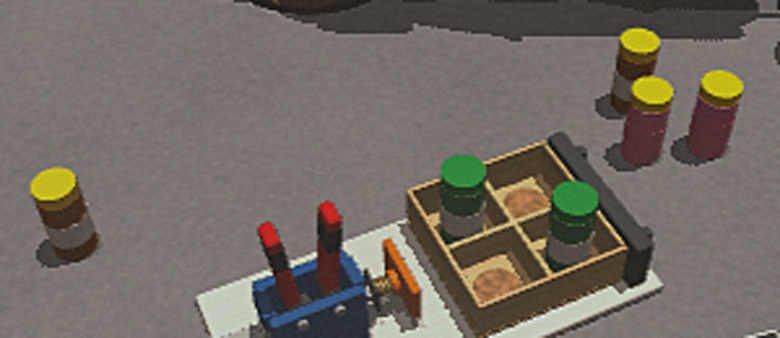

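View pics/croptop.png

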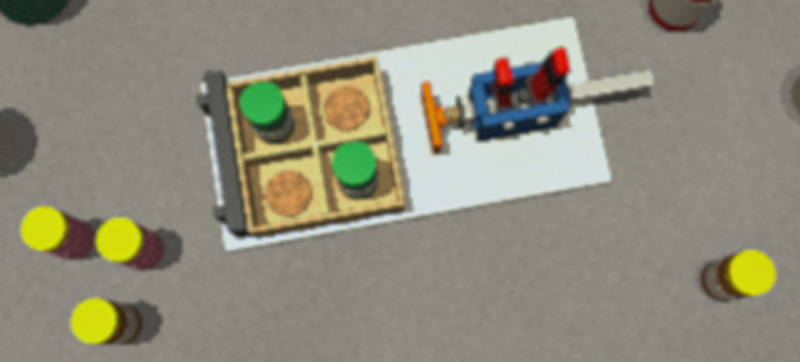

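The choice is clear in the crops. The amber jars are at top pixels (209,259) and (469,239), which is world (0.384, 0.295) and (0.426, -0.335). Lids at (188,222) and (218,227) sit on pink jars. Next is a close look over the crate with the wrist camera.

```bash
cat >> h.py <<'E'
def go(xyz,ang):
    """shift (tool axes, mm) and turn to bring TCP to xyz, pointing down, jaw direction (tool y, mod 180) at world angle ang deg"""
    s=arm.observe(); R0=R.from_rotvec(s['ee_rot']).as_matrix()
    best=None
    for k in(0,180):
        a=np.radians(ang+k); y=np.array([np.cos(a),np.sin(a),0]); z=np.array([0,0,-1.]); x=np.cross(y,z)
        rv=R.from_matrix(R0.T@np.column_stack([x,y,z])).as_rotvec()
        sh=R0.T@(np.array(xyz)-s['position'])*1000
        print('k',k,'shift',sh.round(1),'turn',rv.round(3),'rows>=',round(max(np.linalg.norm(sh)/62.5,np.linalg.norm(rv)/np.radians(10.7)),1))
    print('t',round(s['clock'],2),'j',s['joints'].round(2),'pos',s['position'].round(4),'F',s['force'].round(1),'w',round(s['width']*92,1))
E
python3 -c "
from h import *
go([.55,.10,.42],11.2)"
```

```text
k 0 shift [-469.5 -321.4  -15.4] turn [-0.001  0.001  0.981] rows>= 9.1
k 180 shift [-469.5 -321.4  -15.4] turn [-1.00e-03 -1.00e-03 -2.16e+00] rows>= 11.6
t 0.15 j [-1.28  0.44  0.02  1.57 -0.01  1.13 -0.08] pos [0.2398 0.577  0.4041] F [ 0.4  0.1 -0. ] w 92.0
```

```bash
python3 -m pendant '[[[-20,-14,-1,0,0,0.04,-1],[-60,-42,-2,0,0,0.13,-1],[-110,-75,-4,0,0,0.23,-1],[-160,-110,-5,0,0,0.34,-1],[-210,-144,-7,0,0,0.44,-1],[-260,-178,-9,0,0,0.55,-1],[-310,-212,-10,0,0,0.65,-1],[-360,-246,-12,0,0,0.75,-1],[-410,-281,-13,0,0,0.86,-1],[-450,-308,-15,0,0,0.94,-1],[-470,-321,-15,0,0,0.98,-1],[-470,-321,-15,0,0,0.98,-1]]]'
python3 - <<'E'
from h import *
s=arm.observe(); print(s['position'],s['ee_rot'],s['joints'].round(2),s['dq'].round(2),s['clock'])
im=get_image('wrist'); np.save('w1.npy',np.r_[s['position'],s['ee_rot']]); cv2.imwrite('pics/w1.png',im[:,:,::-1])
E
```

```text
clock: 1.65
position: [0.5509, 0.0983, 0.4196]
ee_rot: [1.997, 2.425, -0.001]
force: [-0.4, 0.7, 0.6]
width: 1.002
[0.55094512 0.09830672 0.41960066] [ 1.99713178e+00  2.42482668e+00 -7.76664129e-04] [-0.6   0.33  0.44  1.74 -0.15  1.11  0.08] [-0.04 -0.01 -0.05  0.01 -0.01  0.   -0.01] 1.65
```

```bash
sleep 1
```

```text
(no output)
```

View pics/w1.png

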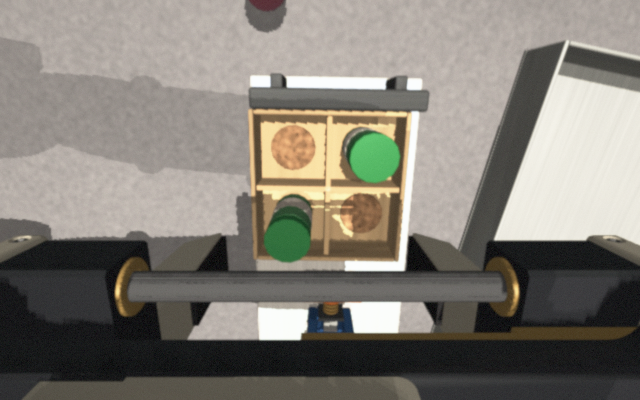

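The wrist picture shows corks at (293,147) and (361,213), green lids at (373,156) and (289,239), and the stop bar along row 98. I'll turn those into points.

```bash
python3 - <<'E'
from h import *
w=np.load('w1.npy'); c=cam('wrist',{'position':w[:3],'ee_rot':w[3:]})
im=cv2.imread('pics/w1.png')[:,:,::-1].copy()
for nm,lo,hi,z in(('green',(50,120,40),(75,255,255),.112),('cork',(5,110,60),(15,230,200),.022)):
    for cc,st in blobs(im,lo,hi,60)[0]:
        b=[st[0]+(st[2]-1)/2,st[1]+(st[3]-1)/2]
        print(nm,cc.round(1),st,onz(c,cc,z).round(4),onz(c,b,z).round(4))
a=cv2.resize(im[90:275,235:425],None,fx=3.2,fy=3.2,interpolation=cv2.INTER_CUBIC); cv2.imwrite('pics/w1c.png',a[:,:,::-1])
E
```

```text
green [373.3 156.7] [ 348  132   52   50 1954] [0.5911 0.1375 0.112 ] [0.5913 0.1377 0.112 ]
green [287.4 237.9] [ 265  215   45   46 1643] [0.5312 0.0493 0.112 ] [0.5308 0.0496 0.112 ]
cork [300.1 145.2] [292 140  15  12  78] [0.5251 0.1242 0.022 ] [0.5239 0.1236 0.022 ]
cork [281.  160.9] [275 153  15  16  86] [0.5069 0.1026 0.022 ] [0.508  0.1033 0.022 ]
cork [301.7 159.2] [296 152  14  16 112] [0.5296 0.109  0.022 ] [0.5306 0.1088 0.022 ]
cork [362.4 212.2] [ 340  193   42   40 1149] [0.6114 0.0608 0.022 ] [0.6093 0.06   0.022 ]
```

```bash
sleep 1
```

```text
(no output)
```

View pics/w1c.png

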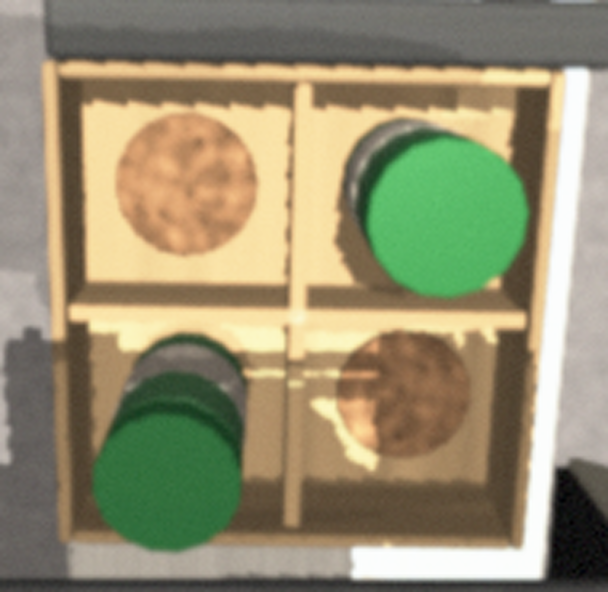

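```bash
python3 - <<'E'
from h import *
w=np.load('w1.npy'); c=cam('wrist',{'position':w[:3],'ee_rot':w[3:]})
f=lambda u,v,z:onz(c,(u/3.2+235-.3,v/3.2+90-.3),z)
cb=f(187,183,.022);ca=f(404,393,.022);print('corks',cb,ca,'mid',(ca+cb)/2,'len',np.linalg.norm(ca-cb)/.1103,'yaw',np.degrees(np.arctan2(*(cb-ca)[1::-1]))-135)
P=[f(45,63,.064),f(563,70,.064),f(523,546,.064),f(65,541,.064)]
for p in P: print(p.round(4))
print('rim mid',np.mean(P,0),[np.linalg.norm(P[i]-P[i-1]).round(4) for i in range(4)])
for i,j in((1,0),(2,3)): d=P[i]-P[j];print(np.degrees(np.arctan2(d[1],d[0])))
for i,j in((0,3),(1,2)): d=P[i]-P[j];print(np.degrees(np.arctan2(d[1],d[0]))-90)
go([.384,.295,.074+.159+.06],67)
E
```

```text
corks [0.51770019 0.12080672 0.022     ] [0.60981205 0.06008355 0.022     ] mid [0.56375612 0.09044514 0.022     ] len 1.0002387484217237 yaw 11.605812519219683
[0.4713 0.1536 0.064 ]
[0.6255 0.1816 0.064 ]
[0.654  0.0265 0.064 ]
[ 0.4998 -0.0018  0.064 ]
rim mid [0.56265362 0.08997694 0.064     ] [np.float64(0.158), np.float64(0.1568), np.float64(0.1577), np.float64(0.1568)]
10.290604559170392
10.398858308694582
10.382439540443613
10.403034966833616
k 0 shift [ 223.5 -125.1  126.7] turn [-0.    -0.001 -0.973] rows>= 5.2
k 180 shift [ 223.5 -125.1  126.7] turn [-1.000e-03  1.000e-03  2.168e+00] rows>= 11.6
t 1.7 j [-0.6   0.32  0.43  1.74 -0.15  1.11  0.08] pos [0.5503 0.1001 0.4195] F [-0.8  0.8 -0.1] w 91.9
```

```bash
python3 -m pendant '[[[15,-8,3,0,0,-0.08,-1],[50,-28,15,0,0,-0.23,-1],[95,-53,35,0,0,-0.4,-1],[140,-78,65,0,0,-0.57,-1],[180,-101,95,0,0,-0.74,-1],[210,-118,118,0,0,-0.9,-1],[223,-125,127,0,0,-0.97,-1],[223,-125,127,0,0,-0.97,-1]]]'
python3 - <<'E'
from h import *
s=arm.observe(); im=get_image('wrist'); c=cam('wrist',s); cv2.imwrite('pics/w2.png',im[:,:,::-1])
for cc,st in blobs(im,(22,150,60),(36,255,255),60)[0]:
    b=[st[0]+(st[2]-1)/2,st[1]+(st[3]-1)/2]; print(cc,st,onz(c,b,.095))
go([.384,.295,.233],67)
E
```

```text
clock: 2.7
position: [0.3836, 0.2954, 0.2926]
ee_rot: [-0.627, -3.078, 0.001]
force: [1.1, 0.4, -0.2]
width: 1.0
[312.18891491 229.83372365] [ 280  198   75   73 2562] [0.37964979 0.29685954 0.095     ]
[421.35294118 317.92352941] [416 304  16  30 170] [0.4558206  0.33513909 0.095     ]
[335.37529138 324.39393939] [310 316  54  18 429] [0.43901212 0.28463036 0.095     ]
k 0 shift [ 0.8  0.1 60.2] turn [ 0.     0.    -0.004] rows>= 1.0
k 180 shift [ 0.8  0.1 60.2] turn [ 1.000e-03 -0.000e+00  3.138e+00] rows>= 16.8
t 2.75 j [-0.85  0.34  0.11  2.05 -0.05  0.75  0.46] pos [0.3847 0.2946 0.2932] F [ 0.3  0.6 -0.1] w 92.1
```

```bash
sleep 1
```

```text
(no output)
```

View pics/w2.png

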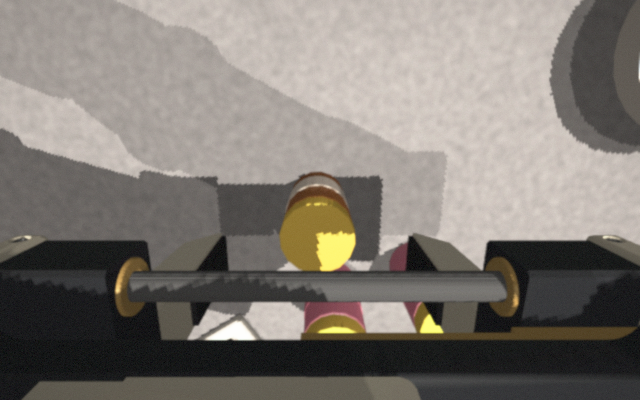

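The picture shows the amber jar's lid at (315,234), between the open fingers, with the pink jars below and outside them. I'll descend and grip.

```bash
python3 -m pendant '[[[1,0,20,0,0,0,-1],[2,0,45,0,0,0,-1],[2,0,60,0,0,0,-1],[2,0,60,0,0,0,-1],[2,0,60,0,0,0,1],[2,0,60,0,0,0,1],[2,0,60,0,0,0,1],[2,0,60,0,0,0,1],[2,0,60,0,0,0,1]]]' 25
```

```text
clock: 3.88
position: [0.3826, 0.2954, 0.2328]
ee_rot: [0.63, 3.078, 0.0]
force: [0.5, -0.6, 0.4]
width: 0.506
```

```bash
python3 -m pendant '[[[0,0,0,0,0,0,1],[0,0,0,0,0,0,1],[0,0,-10,0,0,0,1],[0,0,-35,0,0,0,1],[0,0,-75,0,0,0,1],[0,0,-115,0,0,0,1],[0,0,-135,0,0,0,1],[0,0,-140,0,0,0,1]]]'
python3 -c "
from h import *
cv2.imwrite('pics/w3.png',get_image('wrist')[:,:,::-1])
go([.519,.121,.022+.074+.159+.118],10.4)"
```

```text
clock: 4.88
position: [0.3827, 0.2954, 0.3743]
ee_rot: [0.63, 3.076, 0.003]
force: [0.7, 0.3, -1.0]
width: 0.478
k 0 shift [-193.9 -106.7    0.8] turn [ 0.002 -0.     0.985] rows>= 5.3
k 180 shift [-193.9 -106.7    0.8] turn [ 0.000e+00  2.000e-03 -2.156e+00] rows>= 11.5
t 4.92 j [-0.87  0.23  0.12  1.96 -0.04  0.95  0.44] pos [0.3826 0.2953 0.3738] F [ 0.4  0.5 -1.6] w 43.7
```

```bash
sleep 1
```

```text
(no output)
```

View pics/w3.png

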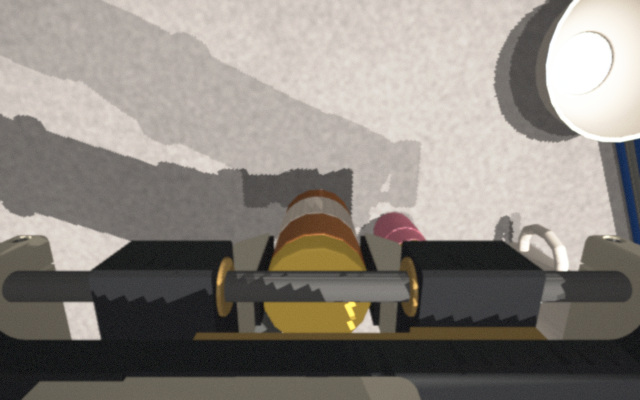

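```bash
python3 -c "
from h import *
T=camera_model('wrist')['T_tool_cam'];m=camera_model('wrist')
for uv in ((319,234),(271,275),(369,275)):
  d=T[:3,:3]@np.array([(uv[0]-m['cx'])/m['fx'],(uv[1]-m['cy'])/m['fy'],1]);p=T[:3,3]+d*(.138-T[2,3])/d[2];print(p)
"

```

```text
[0.02754788 0.00067086 0.138     ]
[ 0.01042579 -0.0180486   0.138     ]
[0.01044622 0.02022024 0.138     ]
```

```bash
python3 -c "
from h import *
im=cv2.imread('pics/w3.png'); cv2.imwrite('pics/w3c.png',cv2.resize(im[180:350,220:420],None,fx=3.5,fy=3.5,interpolation=cv2.INTER_CUBIC))
c=camera_model('wrist');T=c['T_tool_cam'];Ti=np.linalg.inv(T)
for x0 in(0,3,6):
  pts=[]
  for a in range(0,360,45):
    q=Ti@np.array([.022*np.cos(np.radians(a))+x0/1000,.022*np.sin(np.radians(a)),.138,1]);pts.append((round(c['fx']*q[0]/q[2]+c['cx']),round(c['fy']*q[1]/q[2]+c['cy'])))
  print(x0,pts)
"

```

```text
0 [(317, 248), (357, 263), (372, 299), (355, 332), (317, 345), (279, 332), (262, 299), (277, 263)]
3 [(317, 240), (358, 256), (373, 292), (355, 326), (317, 339), (279, 326), (262, 292), (277, 256)]
6 [(317, 233), (358, 249), (373, 285), (355, 319), (317, 333), (279, 319), (261, 285), (276, 249)]
```

```bash
sleep 1
```

```text
(no output)
```

View pics/w3c.png

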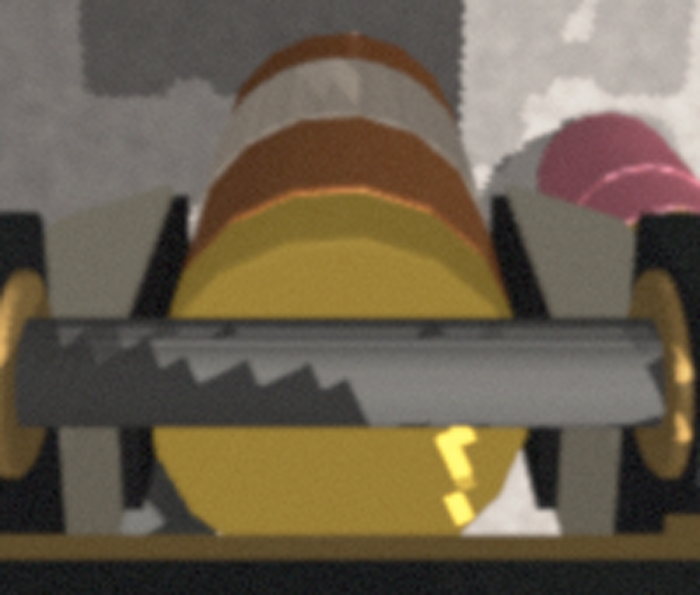

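The lid's front edge is at row 248, so the jar is centred in the tool to within 1 mm. Now to carry it over cork_b.

```bash
python3 -m pendant '[[[-8,-4,0,0,0,0.04,1],[-30,-16,0,0,0,0.15,1],[-65,-36,0,0,0,0.32,1],[-105,-58,0,0,0,0.5,1],[-140,-77,0,0,0,0.68,1],[-170,-94,0,0,0,0.85,1],[-188,-104,0,0,0,0.95,1],[-194,-107,0,0,0,0.985,1],[-194,-107,0,0,0,0.985,1],[-194,-107,0,0,0,0.985,1]]]'
python3 - <<'E'
from h import *
go([.519,.1205,.022+.074+.159],10.4)
for n in('top','scene'):
    im=get_image(n); cv2.imwrite(f'pics/{n}1.png',im[:,:,::-1])
E
```

```text
clock: 6.18
position: [0.5184, 0.1216, 0.3724]
ee_rot: [-2.007, -2.416, 0.001]
force: [-0.1, 1.8, -1.3]
width: 0.472
k 0 shift [ -1.3   0.5 117.4] turn [-0.001 -0.     0.003] rows>= 1.9
k 180 shift [ -1.3   0.5 117.4] turn [ 1.000e-03 -1.000e-03 -3.139e+00] rows>= 16.8
t 6.17 j [-0.65  0.33  0.41  1.87 -0.16  0.98  0.02] pos [0.5184 0.1216 0.3724] F [-0.1  1.8 -1.3] w 43.4
```

```bash
sleep 1
```

```text
(no output)
```

View pics/scene1.png

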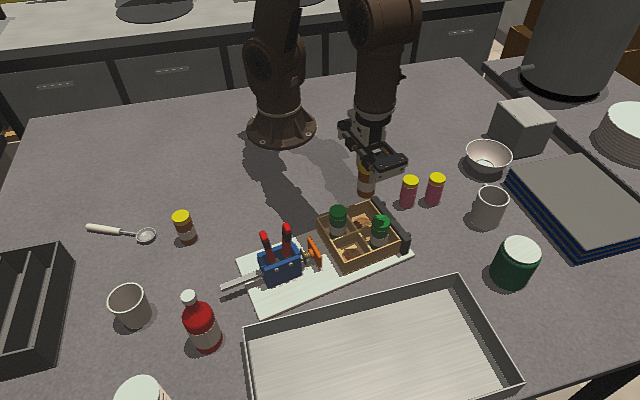

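The jar is held upright at (366,185), above the back-left cell. I'll lower it slowly.

```bash
python3 -m pendant '[[[0,0,8,0,0,0,1],[-1,0,30,0,0,0,1],[-1,0,60,0,0,0,1],[-1,0,88,0,0,0,1],[-1,0,103,0,0,0,1],[-1,0,110,0,0,0,1],[-1,0,113,0,0,0,1],[-1,0,115,0,0,0,1],[-1,0,115,0,0,0,1]]]'
python3 -c "
from h import *
go([.519,.1205,.022+.074+.159],10.4)"
```

```text
clock: 7.4
position: [0.5193, 0.1198, 0.2582]
ee_rot: [2.01, 2.414, 0.001]
force: [0.3, 0.5, -2.2]
width: 0.471
k 0 shift [ 0.7 -0.2  3.2] turn [ 0.001 -0.     0.   ] rows>= 0.1
k 180 shift [ 0.7 -0.2  3.2] turn [ 0.000e+00  1.000e-03 -3.141e+00] rows>= 16.8
t 7.4 j [-0.59  0.48  0.36  1.98 -0.24  0.72  0.1 ] pos [0.5193 0.1198 0.2582] F [ 0.3  0.5 -2.2] w 43.4
```

```bash
python3 -m pendant '[[[0,0,1,0,0,0,1],[0,0,2,0,0,0,1],[0,0,3,0,0,0,1],[0,0,3,0,0,0,1],[0,0,3,0,0,0,1]]]'
```

```text
clock: 8.02
position: [0.5192, 0.1198, 0.2548]
ee_rot: [2.01, 2.414, 0.0]
force: [-0.1, 0.0, 0.8]
width: 0.476
```

Contact: the z force went from -2 N (hanging) to +0.8 N. I'll release with a partial opening of about 62 mm and retreat.

```bash
python3 -m pendant '[[[0,0,0,0,0,0,0.0],[0,0,0,0,0,0,-0.2],[0,0,0,0,0,0,-0.35],[0,0,0,0,0,0,-0.35],[0,0,-10,0,0,0,-0.35],[0,0,-40,0,0,0,-0.35],[0,0,-80,0,0,0,-0.35],[0,0,-120,0,0,0,-0.35],[0,0,-140,0,0,0,-1]]]'
python3 - <<'E'
from h import *
s=arm.observe();im=get_image('wrist'); cv2.imwrite('pics/w4.png',im[:,:,::-1]); c=cam('wrist',s)
for cc,st in blobs(im,(22,150,60),(36,255,255),60)[0]: print(cc,st,onz(c,cc,.117))
go([.425,-.335,.293],10.4)
E
```

```text
clock: 9.15
position: [0.5194, 0.1195, 0.3977]
ee_rot: [2.01, 2.412, 0.005]
force: [-0.1, 0.1, -0.5]
width: 0.744
[281.42635659   8.27131783] [259   0  42  14 129] [0.46952221 0.25144716 0.117     ]
[315.76521739 177.99130435] [293 173  47  18 115] [0.51475032 0.13703959 0.117     ]
[315.43794326 214.90425532] [289 204  53  22 564] [0.52002652 0.10665974 0.117     ]
k 0 shift [-430.1 -176.   104.9] turn [ 0.006 -0.001 -0.   ] rows>= 7.6
k 180 shift [-430.1 -176.   104.9] turn [-2.000e-03 -9.000e-03  3.142e+00] rows>= 16.8
t 9.2 j [-0.66  0.3   0.43  1.83 -0.14  1.04  0.01] pos [0.5199 0.1196 0.3994] F [ 1.3 -0.5  1.4] w 72.0
```

```bash
sleep 1
```

```text
(no output)
```

View pics/w4.png

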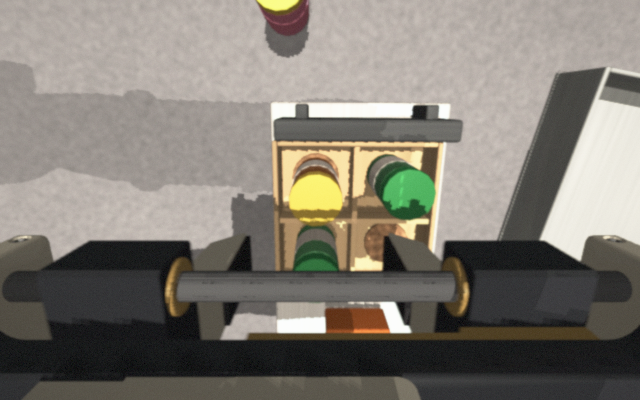

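The jar stands upright in its cell, lid at about (316,195), with its neighbours unmoved. Next is the second amber jar at (0.425, -0.335).

```bash
python3 -m pendant '[[[-15,-6,0,0,0,0,-1],[-55,-22,3,0,0,0,-1],[-110,-45,10,0,0,0,-1],[-165,-68,20,0,0,0,-1],[-220,-90,35,0,0,0,-1],[-275,-113,52,0,0,0,-1],[-330,-135,70,0,0,0,-1],[-385,-158,88,0,0,0,-1],[-418,-171,100,0,0,0,-1],[-430,-176,105,0,0,0,-1],[-430,-176,105,0,0,0,-1],[-430,-176,105,0,0,0,-1]]]'
python3 - <<'E'
from h import *
s=arm.observe();im=get_image('wrist'); cv2.imwrite('pics/w5.png',im[:,:,::-1]); c=cam('wrist',s)
for cc,st in blobs(im,(22,150,60),(36,255,255),60)[0]: 
    b=[st[0]+(st[2]-1)/2,st[1]+(st[3]-1)/2];print(cc,st,onz(c,b,.095))
go([.425,-.335,.233],10.4)
E
```

```text
clock: 10.7
position: [0.4242, -0.3336, 0.2897]
ee_rot: [-2.008, -2.415, -0.001]
force: [0.1, -0.0, -1.0]
width: 1.003
[317.73026792 241.42614048] [ 282  204   74   67 2762] [ 0.42326617 -0.33111197  0.095     ]
k 0 shift [-1.6  0.3 56.9] turn [ 0.    -0.001  0.003] rows>= 0.9
k 180 shift [-1.6  0.3 56.9] turn [ 1.000e-03  1.000e-03 -3.139e+00] rows>= 16.8
t 10.75 j [ 0.19  0.46  0.52  1.95 -0.31  0.81  1.06] pos [ 0.4244 -0.3335  0.2899] F [0.2 0.2 0.2] w 92.4
```

```bash
sleep 1
```

```text
(no output)
```

View pics/w5.png

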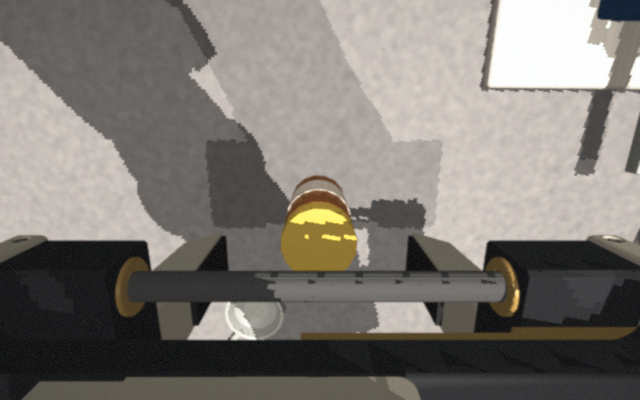

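```bash
python3 -c "
from h import *
print(onz(cam('top'),(502,256),.02),onz(cam('scene'),(147,235),.02))"
python3 -m pendant '[[[-1,0,20,0,0,0,-1],[-2,0,42,0,0,0,-1],[-2,0,57,0,0,0,-1],[-2,0,57,0,0,0,-1],[-2,0,57,0,0,0,1],[-2,0,57,0,0,0,1],[-2,0,57,0,0,0,1],[-2,0,57,0,0,0,1],[-2,0,57,0,0,0,1],[-2,0,57,0,0,0,1],[-2,0,57,0,0,0,1]]]' 25
python3 -m pendant '[[[0,0,-10,0,0,0,1],[0,0,-35,0,0,0,1],[0,0,-75,0,0,0,1],[0,0,-115,0,0,0,1],[0,0,-135,0,0,0,1],[0,0,-140,0,0,0,1]]]'
python3 - <<'E'
from h import *
im=get_image('wrist'); cv2.imwrite('pics/w6c.png',cv2.resize(im[180:350,220:420],None,fx=3.5,fy=3.5,interpolation=cv2.INTER_CUBIC)[:,:,::-1])
go([.6115,.0592,.022+.074+.159+.118],10.4)
E
```

```text
[ 0.38909088 -0.439441    0.02      ] [ 0.39767143 -0.43978083  0.02      ]
clock: 12.12
position: [0.4242, -0.3369, 0.2327]
ee_rot: [2.01, 2.414, 0.0]
force: [0.8, -0.4, -0.1]
width: 0.472
clock: 12.88
position: [0.4242, -0.3372, 0.3743]
ee_rot: [2.009, 2.412, 0.001]
force: [-0.3, -0.0, -1.1]
width: 0.473
k 0 shift [355.8 255.9   0.9] turn [0.001 0.001 0.   ] rows>= 7.0
k 180 shift [355.8 255.9   0.9] turn [-1.000e-03  2.000e-03 -3.141e+00] rows>= 16.8
t 12.93 j [ 0.14  0.36  0.58  1.85 -0.23  1.    1.  ] pos [ 0.4241 -0.337   0.3738] F [-0.4  0.1 -1.5] w 43.7
```

```bash
sleep 1
```

```text
(no output)
```

View pics/w6c.png

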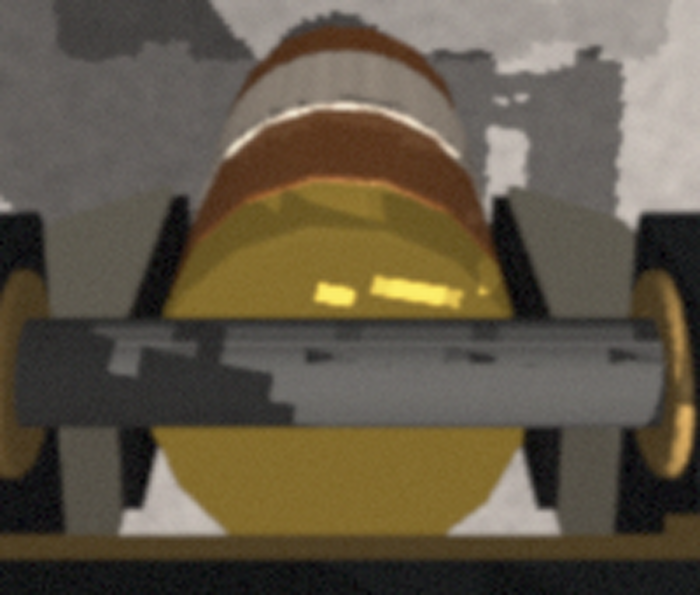

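The lid's front edge is at row 245, so the jar sits about 1.4 mm forward in tool x. I'll allow for that and keep well left of the grips on the way.

```bash
python3 -m pendant '[[[10,3,0,0,0,0,1],[40,10,0,0,0,0,1],[85,28,0,0,0,0,1],[135,50,0,0,0,0,1],[185,80,0,0,0,0,1],[235,115,0,0,0,0,1],[280,155,0,0,0,0,1],[315,195,0,0,0,0,1],[340,230,0,0,0,0,1],[352,250,0,0,0,0,1],[355,256,0,0,0,0,1],[355,256,0,0,0,0,1],[355,256,0,0,0,0,1]]]'
python3 - <<'E'
from h import *
go([.6115,.0592,.022+.074+.159],10.4)
E
```

```text
clock: 14.55
position: [0.611, 0.0573, 0.3726]
ee_rot: [-2.012, -2.412, 0.001]
force: [0.3, 0.3, -1.5]
width: 0.476
k 0 shift [  1.8   1.  117.6] turn [-0.001  0.    -0.001] rows>= 1.9
k 180 shift [  1.8   1.  117.6] turn [0.00e+00 1.00e-03 3.14e+00] rows>= 16.8
t 14.55 j [-0.49  0.46  0.45  1.67 -0.22  1.06  0.21] pos [0.611  0.0573 0.3726] F [ 0.3  0.3 -1.5] w 43.8
```

```bash
python3 -m pendant '[[[0,0,8,0,0,0,1],[0,1,30,0,0,0,1],[0,1,60,0,0,0,1],[0,1,88,0,0,0,1],[0,1,103,0,0,0,1],[0,1,110,0,0,0,1],[0,1,113,0,0,0,1],[0,1,115,0,0,0,1],[0,1,115,0,0,0,1],[0,1,116,0,0,0,1],[0,1,117,0,0,0,1],[0,1,118,0,0,0,1],[0,1,118,0,0,0,1],[0,1,118,0,0,0,1]]]'
```

```text
clock: 16.3
position: [0.6128, 0.0587, 0.2548]
ee_rot: [2.01, 2.414, 0.0]
force: [-0.0, -0.3, -0.8]
width: 0.473
```

```bash
python3 -m pendant '[[[0,0,1,0,0,0,1],[0,0,1,0,0,0,1],[0,0,1,0,0,0,1]]]'
```

```text
clock: 16.68
position: [0.613, 0.0587, 0.2545]
ee_rot: [2.01, 2.414, 0.001]
force: [-1.8, 0.8, 6.8]
width: 0.473
```

Firm contact at +6.8 N. Release and retreat.

```bash
python3 -m pendant '[[[0,0,0,0,0,0,0.0],[0,0,0,0,0,0,-0.2],[0,0,0,0,0,0,-0.35],[0,0,0,0,0,0,-0.35],[0,0,-10,0,0,0,-0.35],[0,0,-40,0,0,0,-0.35],[0,0,-80,0,0,0,-0.35],[0,0,-120,0,0,0,-0.35],[0,0,-140,0,0,0,-1],[0,0,-140,0,0,0,-1]]]'
python3 - <<'E'
from h import *
s=arm.observe();im=get_image('wrist'); cv2.imwrite('pics/w7.png',im[:,:,::-1]); c=cam('wrist',s)
np.save('w7.npy',np.r_[s['position'],s['ee_rot']])
im=get_image('scene');cv2.imwrite('pics/scene2.png',cv2.resize(im[150:310,200:440],None,fx=3.2,fy=3.2,interpolation=cv2.INTER_CUBIC)[:,:,::-1])
go([.607,-.118,.42],100.4)
E
```

```text
clock: 17.92
position: [0.6131, 0.0585, 0.396]
ee_rot: [2.009, 2.412, 0.005]
force: [1.1, -0.0, 0.4]
width: 0.845
k 0 shift [-172.8  -37.4  -26.6] turn [-0.   -0.   -1.57] rows>= 8.4
k 180 shift [-172.8  -37.4  -26.6] turn [-0.     0.     1.571] rows>= 8.4
t 18.02 j [-0.5   0.45  0.46  1.64 -0.21  1.1   0.2 ] pos [0.6124 0.0587 0.3934] F [-0.   0.3  0.5] w 85.6
```

```bash
sleep 1
```

```text
(no output)
```

View pics/w7.png

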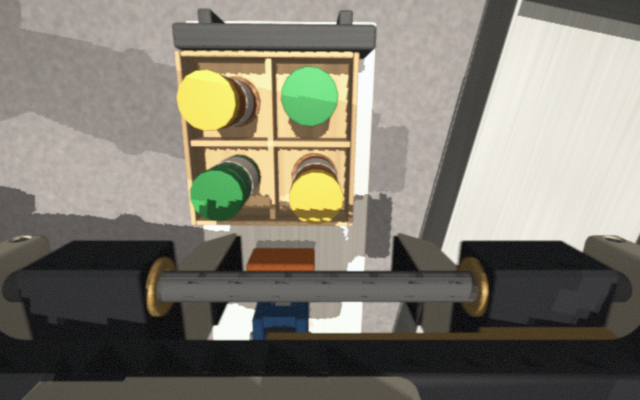

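View pics/scene2.png

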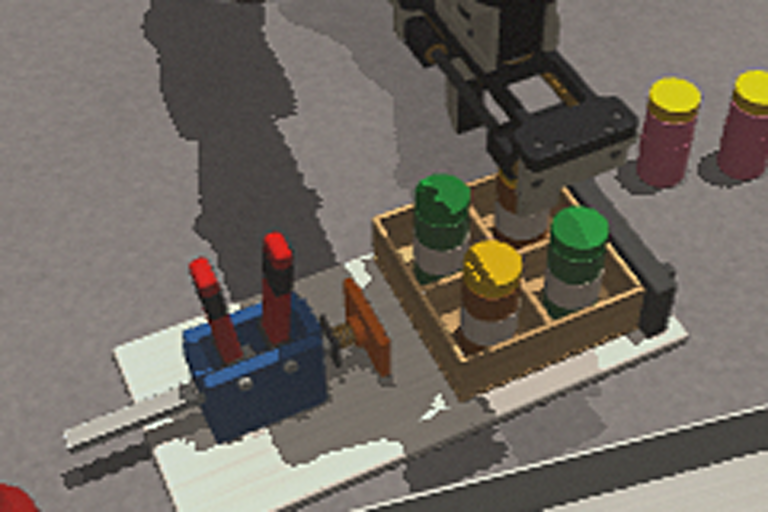

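Both amber jars stand in their cells: lids at (208,100) and (316,195) in the wrist view, confirmed upright in the scene crop. Next I'll turn the hand 90° over the grips.

```bash
python3 -m pendant '[[[-5,-1,-15,0,0,0.05,-1],[-20,-4,-22,0,0,0.18,-1],[-40,-9,-27,0,0,0.35,-1],[-65,-14,-27,0,0,0.53,-1],[-90,-19,-27,0,0,0.71,-1],[-112,-24,-27,0,0,0.89,-1],[-132,-28,-27,0,0,1.07,-1],[-150,-33,-27,0,0,1.25,-1],[-165,-36,-27,0,0,1.42,-1],[-173,-37,-27,0,0,1.54,-1],[-173,-37,-27,0,0,1.57,-1],[-173,-37,-27,0,0,1.57,-1]]]'
python3 - <<'E'
from h import *
s=arm.observe();im=get_image('wrist'); cv2.imwrite('pics/w8.png',im[:,:,::-1]); c=cam('wrist',s)
np.save('w8.npy',np.r_[s['position'],s['ee_rot']])
for cc,st in blobs(im,(0,150,60),(5,255,255),60)[0]: print(cc,st,onz(c,cc,.178))
go([.607,-.118,.42],100.4)
E
```

```text
clock: 19.52
position: [0.6076, -0.1175, 0.4199]
ee_rot: [-3.128, -0.29, 0.002]
force: [0.2, -0.6, 0.7]
width: 1.003
[572.29471617  87.59782221] [ 522   50  110   76 5602] [ 0.71718654 -0.25984394  0.178     ]
[483.86419753  93.08230453] [477  68  22  50 243] [ 0.70380749 -0.20619201  0.178     ]
[302.60606061 180.47186147] [290 170  20  31 231] [ 0.62715191 -0.10337695  0.178     ]
[340.63799283 183.12544803] [333 171  23  33 279] [ 0.63008038 -0.12907591  0.178     ]
[285.87894737 207.99298246] [277 190  20  36 570] [ 0.60580185 -0.09534634  0.178     ]
[359.98650927 208.89881956] [350 191  21  37 593] [ 0.6145961  -0.14599007  0.178     ]
k 0 shift [-0.7  0.4  0.1] turn [-1.000e-03 -1.000e-03 -3.138e+00] rows>= 16.8
k 180 shift [-0.7  0.4  0.1] turn [-0.     0.001  0.004] rows>= 0.0
t 19.57 j [-0.46  0.52  0.88  1.61 -0.42  1.21 -0.88] pos [ 0.6077 -0.1175  0.4201] F [0.1 0.3 1.3] w 92.6
```

```bash
sleep 1
```

```text
(no output)
```

View pics/w8.png

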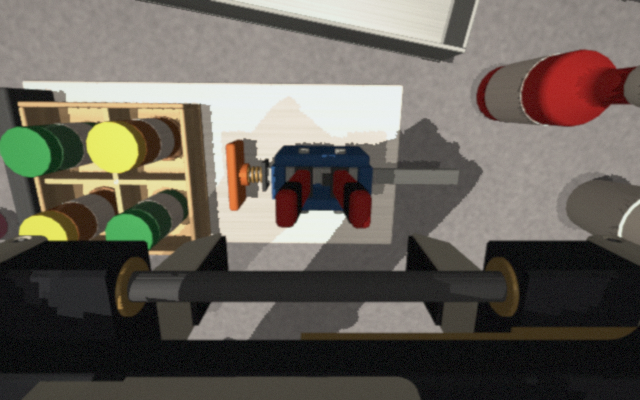

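```bash
python3 - <<'E'
from h import *
w=np.load('w8.npy'); cw=cam('wrist',{'position':w[:3],'ee_rot':w[3:]})
print('bottle base top/scene',onz(cam('top'),(440,133),0.01).round(3),onz(cam('scene'),(208,345),0.01).round(3),'neck wrist z.2',onz(cw,(635,85),.2).round(3),onz(cam('top'),(461,104),.2).round(3),onz(cam('scene'),(189,297),.2).round(3))
L=lambda p:(np.array([[.983,.182],[-.182,.983]])@(np.asarray(p)[:2]-np.array([.609,-.1208]))*1000).round(1)
# jaw: front face / crate -y rim in wrist view
for n,uv,z in(('jawface top',(229,175),.06),('jawface top hi',(228,144),.06),('crate rim L',(207,104),.064),('crate rim',(206,175),.064)):
    p=onz(cw,uv,z); print(n,p.round(4),'local to grip',L(p))
for n,z in(('rim mid',.064),):
    pass
im=cv2.imread('pics/w8.png'); cv2.imwrite('pics/w8c.png',cv2.resize(im[85:260,140:400],None,fx=3,fy=3,interpolation=cv2.INTER_CUBIC))
go([.609,-.1208,.309],100.4)
E
```

```text
bottle base top/scene [ 0.728 -0.306  0.01 ] [ 0.743 -0.309  0.01 ] neck wrist z.2 [ 0.721 -0.279  0.2  ] [ 0.724 -0.299  0.2  ] [ 0.741 -0.303  0.2  ]
jawface top [ 0.5922 -0.0275  0.06  ] local to grip [ 0.5 94.7]
jawface top hi [ 0.6237 -0.0229  0.06  ] local to grip [32.2 93.5]
crate rim L [6.587e-01 4.000e-04 6.400e-02] local to grip [ 70.9 110. ]
crate rim [ 0.5889 -0.0054  0.064 ] local to grip [  1.2 117.1]
k 0 shift [  0.8   3.6 111.1] turn [-1.000e-03 -1.000e-03 -3.138e+00] rows>= 16.8
k 180 shift [  0.8   3.6 111.1] turn [-0.     0.001  0.004] rows>= 1.8
t 19.57 j [-0.46  0.52  0.88  1.61 -0.42  1.21 -0.88] pos [ 0.6077 -0.1175  0.4201] F [0.1 0.3 1.3] w 92.6
```

```bash
sleep 1
```

```text
(no output)
```

View pics/w8c.png

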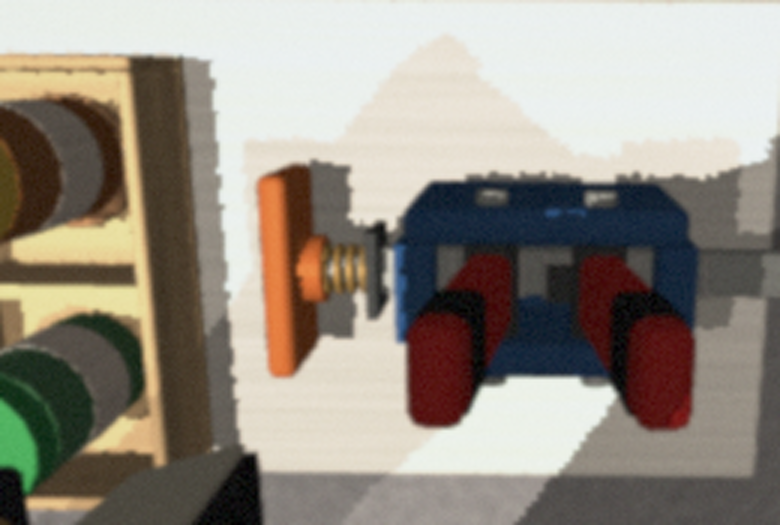

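```bash
python3 - <<'E'
from h import *
w=np.load('w8.npy'); cw=cam('wrist',{'position':w[:3],'ee_rot':w[3:]})
L=lambda p:(np.array([[.983,.182],[-.182,.983]])@(np.asarray(p)[:2]-np.array([.609,-.1208]))*1000).round(1)
for n,uv,z in(('jaw',(228,177),.06),('rim',(184.5,105),.064),('rim',(188.7,175),.064),('rim',(193,242),.064)):
    print(n,L(onz(cw,uv,z)))
E
python3 -m pendant '[[[0,1,10,0,0,0,-1],[0,2,35,0,0,0,-1],[1,3,65,0,0,0,-1],[1,4,92,0,0,0,-1],[1,4,106,0,0,0,-1],[1,4,111,0,0,0,-1],[1,4,111,0,0,0,-1]]]' 
python3 - <<'E'
from h import *
s=arm.observe();im=get_image('wrist'); cv2.imwrite('pics/w9.png',im[:,:,::-1])
print(s['position'],s['force'])
E
```

```text
jaw [-1.6 95.9]
rim [ 70.  131.8]
rim [  1.2 134.8]
rim [-72.5 137.7]
clock: 20.45
position: [0.6095, -0.122, 0.3101]
ee_rot: [3.128, 0.287, 0.001]
force: [0.2, -0.0, -0.0]
width: 0.999
[ 0.60950681 -0.1219527   0.31007911] [ 0.1875222  -0.0120217  -0.02825729]
```

```bash
sleep 1
```

```text
(no output)
```

View pics/w9.png

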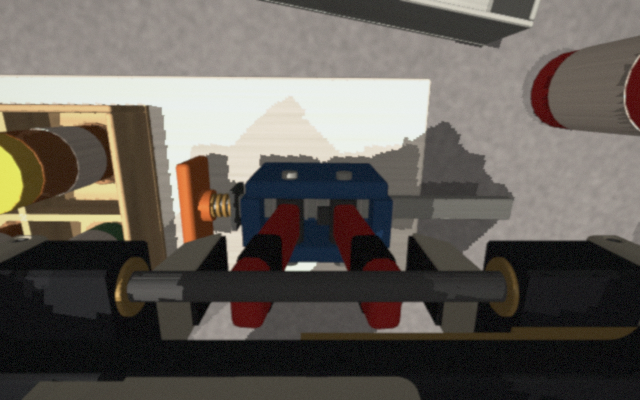

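The grips are centred in the hand: red bars at columns 232–265 and 367–401, mid 316.5. The jaw gap is about 38 mm. First stroke next.

```bash
python3 -m pendant '[[[0,0,0,0,0,0,1],[0,0,0,0,0,0,1],[0,0,0,0,0,0,1],[0,0,0,0,0,0,1],[0,0,0,0,0,0,1],[0,0,0,0,0,0,1],[0,0,0,0,0,0,1],[0,0,0,0,0,0,1]]]' 30
python3 - <<'E'
from h import *
s=arm.observe();im=get_image('wrist'); cv2.imwrite('pics/w10.png',im[:,:,::-1])
print(s['position'],s['force'],s['width']*92)
E
```

```text
clock: 21.5
position: [0.6094, -0.1218, 0.3113]
ee_rot: [-3.127, -0.287, -0.002]
force: [-4.8, 3.9, 14.2]
width: 0.429
[ 0.60940505 -0.12180874  0.31128154] [-4.78623287  3.87098867 14.18074041] 39.46471945739437
```

```bash
sleep 1
```

```text
(no output)
```

View pics/w10.png

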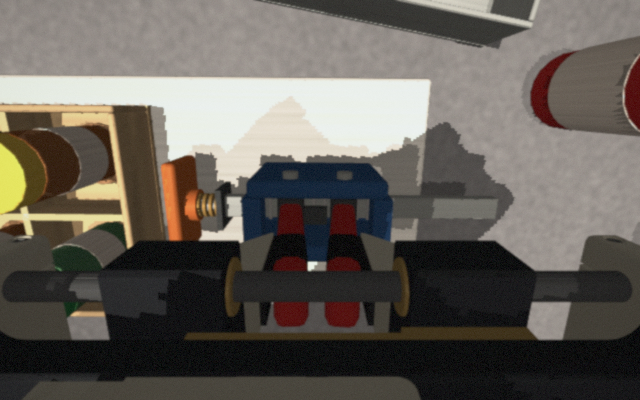

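```bash
cat > m.py <<'E'
from h import *
import sys
s=arm.observe();im=get_image('wrist'); cv2.imwrite(f'pics/{sys.argv[1]}.png',im[:,:,::-1])
def meas(im):
    hsv=cv2.cvtColor(im,cv2.COLOR_RGB2HSV); m=cv2.inRange(hsv,np.array((5,180,80)),np.array((18,255,255)));m[:,260:]=0
    sub=m[165:185]; left=np.median([np.flatnonzero(r)[0] for r in sub if r.any()])
    g=cv2.cvtColor(im,cv2.COLOR_RGB2GRAY).astype(float)[201:212,420:540].mean(0); g=cv2.GaussianBlur(g[None],(5,1),0)[0]
    tail=420+np.argmin(np.diff(g))
    return left,tail
for f in sys.argv[2:]+[sys.argv[1]]: print(f,meas(cv2.imread(f'pics/{f}.png')[:,:,::-1].copy()))
print(round(s['clock'],2),s['position'].round(4),s['force'].round(1),round(s['width']*92,1))
E
python3 -m pendant '[[[0,0,0,0,0,0,-0.65],[0,0,0,0,0,0,-0.65],[0,0,0,0,0,0,-0.65],[0,0,0,0,0,0,-0.65],[0,0,0,0,0,0,-0.65],[0,0,0,0,0,0,-0.65]]]' 30
python3 -m pendant '[[[0,0,0,0,0,0,1],[0,0,0,0,0,0,1],[0,0,0,0,0,0,1],[0,0,0,0,0,0,1],[0,0,0,0,0,0,1],[0,0,0,0,0,0,1],[0,0,0,0,0,0,1]]]' 30
python3 m.py w11 w9 w10
```

```text
clock: 22.3
position: [0.6093, -0.122, 0.3096]
ee_rot: [3.128, 0.286, -0.0]
force: [0.0, -0.4, -0.2]
width: 0.822
clock: 23.18
position: [0.6093, -0.1218, 0.3108]
ee_rot: [-3.128, -0.287, -0.001]
force: [-5.3, 3.0, 11.9]
width: 0.428
w9 (np.float64(178.0), np.int64(528))
w10 (np.float64(163.0), np.int64(496))
w11 (np.float64(149.5), np.int64(486))
23.18 [ 0.6093 -0.1218  0.3108] [-5.3  3.  11.9] 39.4
```

```bash
python3 -m pendant '[[[0,0,0,0,0,0,-0.65],[0,0,0,0,0,0,-0.65],[0,0,0,0,0,0,-0.65],[0,0,0,0,0,0,-0.65],[0,0,0,0,0,0,-0.65],[0,0,0,0,0,0,-0.65],[0,0,0,0,0,0,1],[0,0,0,0,0,0,1],[0,0,0,0,0,0,1],[0,0,0,0,0,0,1],[0,0,0,0,0,0,1],[0,0,0,0,0,0,1],[0,0,0,0,0,0,1]]]' 30
python3 m.py w12; python3 -c "
import cv2
im=cv2.imread('pics/w12.png');cv2.imwrite('pics/w12c.png',cv2.resize(im[95:250,80:280],None,fx=3.8,fy=3.8,interpolation=cv2.INTER_CUBIC))"
```

```text
clock: 24.85
position: [0.6093, -0.1218, 0.3108]
ee_rot: [-3.128, -0.287, -0.001]
force: [-4.8, 1.8, 11.8]
width: 0.433
w12 (np.float64(137.0), np.int64(475))
24.85 [ 0.6093 -0.1218  0.3108] [-4.8  1.8 11.8] 39.9
```

```bash
sleep 2
```

```text
(no output)
```

View pics/w12c.png

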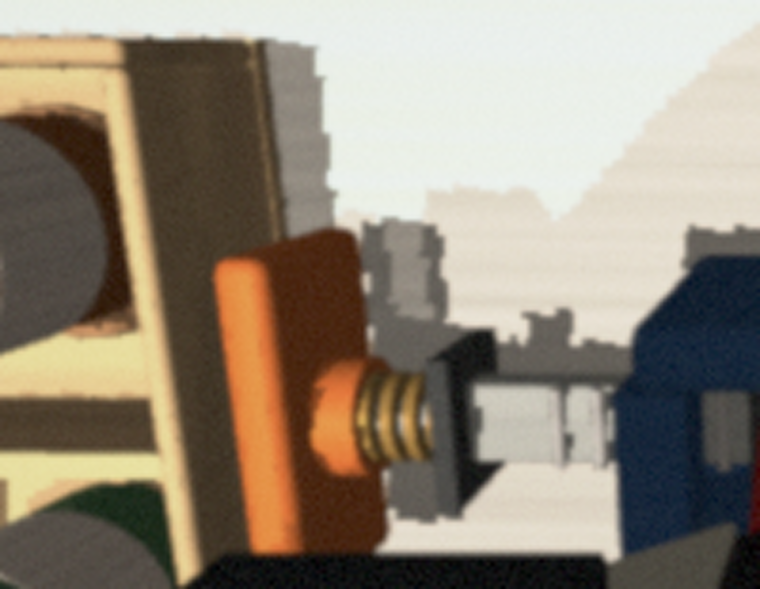

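The crop shows the jaw's front edge at about px 137 and the crate rim's outer edge at about px 119, so roughly 7–11 mm of gap is left. One stroke adds at most 9 mm, so another is safe.

```bash
python3 -m pendant '[[[0,0,0,0,0,0,-0.65],[0,0,0,0,0,0,-0.65],[0,0,0,0,0,0,-0.65],[0,0,0,0,0,0,-0.65],[0,0,0,0,0,0,-0.65],[0,0,0,0,0,0,-0.65],[0,0,0,0,0,0,1],[0,0,0,0,0,0,1],[0,0,0,0,0,0,1],[0,0,0,0,0,0,1],[0,0,0,0,0,0,1],[0,0,0,0,0,0,1],[0,0,0,0,0,0,1]]]' 30
python3 m.py w13; python3 -c "
import cv2
im=cv2.imread('pics/w13.png');cv2.imwrite('pics/w13c.png',cv2.resize(im[95:250,80:280],None,fx=3.8,fy=3.8,interpolation=cv2.INTER_CUBIC))"
```

```text
clock: 26.52
position: [0.6093, -0.1218, 0.3108]
ee_rot: [-3.128, -0.287, -0.001]
force: [-4.4, 2.3, 12.5]
width: 0.429
w13 (np.float64(126.0), np.int64(464))
26.52 [ 0.6093 -0.1218  0.3108] [-4.4  2.3 12.5] 39.4
```

```bash
sleep 3
```

```text
(no output)
```

View pics/w13c.png

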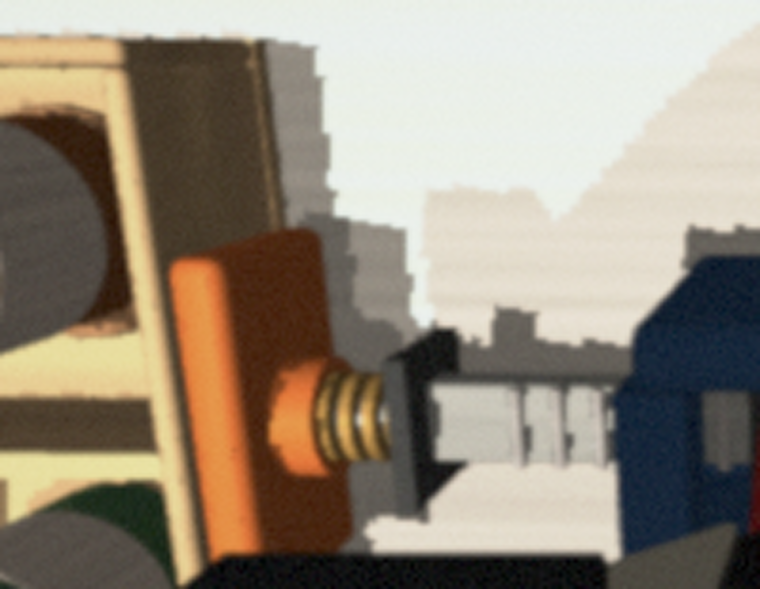

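The fourth stroke moved jaw and washer equally (43 against 42 crop px), so the spring is still free, with roughly 2–6 mm of gap left. I'll do the next stroke in halves and look in between.

```bash
python3 -m pendant '[[[0,0,0,0,0,0,-0.65],[0,0,0,0,0,0,-0.65],[0,0,0,0,0,0,-0.65],[0,0,0,0,0,0,-0.65],[0,0,0,0,0,0,-0.65],[0,0,0,0,0,0,-0.65],[0,0,0,0,0,0,-0.09],[0,0,0,0,0,0,-0.09],[0,0,0,0,0,0,-0.09],[0,0,0,0,0,0,-0.09],[0,0,0,0,0,0,-0.09]]]' 30
python3 m.py w14; python3 -c "
import cv2
im=cv2.imread('pics/w14.png');cv2.imwrite('pics/w14c.png',cv2.resize(im[95:250,80:280],None,fx=3.8,fy=3.8,interpolation=cv2.INTER_CUBIC))"
```

```text
clock: 27.95
position: [0.6093, -0.1218, 0.3104]
ee_rot: [-3.128, -0.287, -0.001]
force: [-2.6, 2.5, 8.6]
width: 0.546
w14 (np.float64(123.0), np.int64(463))
27.95 [ 0.6093 -0.1218  0.3104] [-2.6  2.5  8.6] 50.2
```

```bash
sleep 3
```

```text
(no output)
```

View pics/w14c.png

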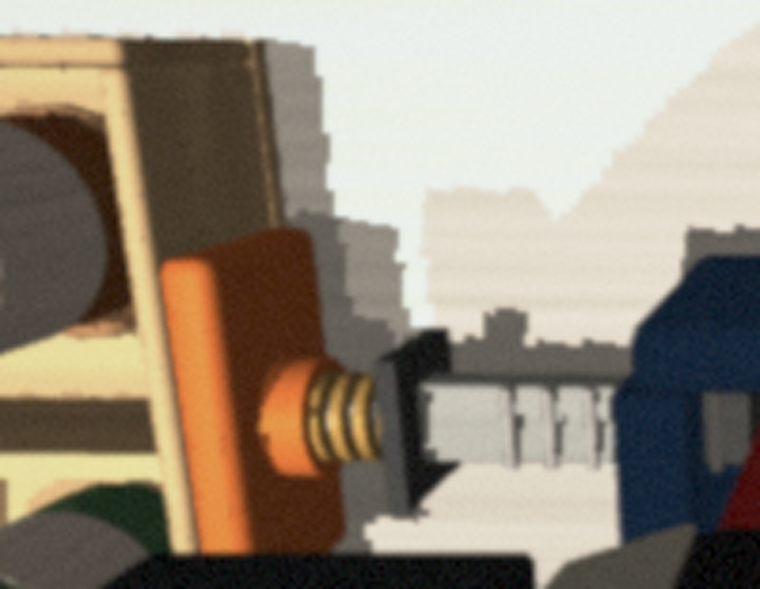

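Halfway, the rod has advanced about 2 mm and the jaw is about to touch, with no compression visible. The rest of the stroke adds at most about 6 mm, so I'll squeeze fully.

```bash
python3 -m pendant '[[[0,0,0,0,0,0,0.05],[0,0,0,0,0,0,0.1],[0,0,0,0,0,0,1],[0,0,0,0,0,0,1],[0,0,0,0,0,0,1],[0,0,0,0,0,0,1],[0,0,0,0,0,0,1]]]' 30
python3 m.py w15; python3 -c "
import cv2
im=cv2.imread('pics/w15.png');cv2.imwrite('pics/w15c.png',cv2.resize(im[95:250,80:280],None,fx=3.8,fy=3.8,interpolation=cv2.INTER_CUBIC))"
```

```text
clock: 28.88
position: [0.6093, -0.1219, 0.3108]
ee_rot: [-3.128, -0.287, -0.001]
force: [-5.1, 2.0, 11.0]
width: 0.422
w15 (np.float64(120.0), np.int64(454))
28.88 [ 0.6093 -0.1219  0.3108] [-5.1  2.  11. ] 38.9
```

```bash
sleep 3
```

```text
(no output)
```

View pics/w15c.png

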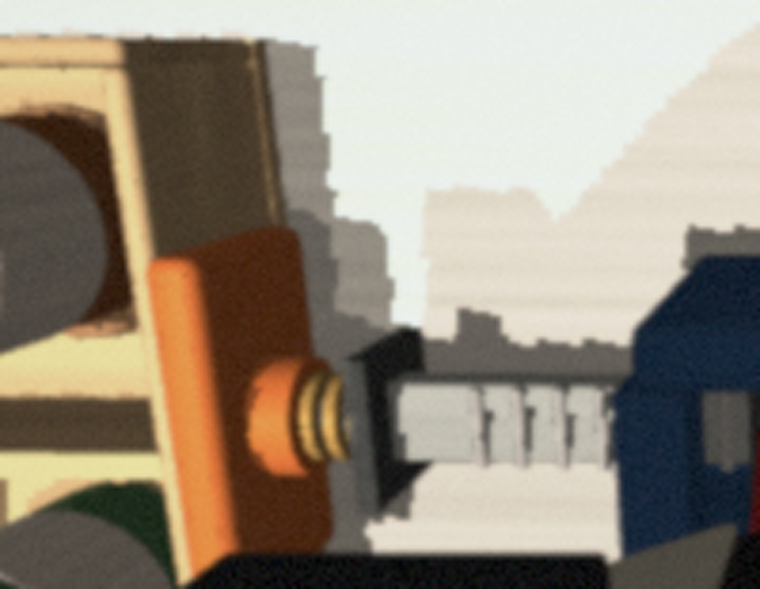

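The jaw now meets the rim (crop px 150), while the washer moved further (388→348), so the spring is compressed by about 3.5 mm. I'll pin that down with template shifts on the pictures I already have.

```bash
python3 - <<'E'
import cv2,numpy as np
g=lambda n:cv2.resize(cv2.imread(f'pics/{n}.png',0),None,fx=6,fy=6,interpolation=cv2.INTER_CUBIC)
ref=g('w13')
def sh(n,x0,x1,y0,y1):
    t=ref[y0*6:y1*6,x0*6:x1*6]; im=g(n)[(y0-1)*6:(y1+1)*6,(x0-25)*6:(x1+25)*6]
    r=cv2.matchTemplate(im,t,cv2.TM_CCOEFF_NORMED);_,v,_,p=cv2.minMaxLoc(r); return round(p[0]/6-25,2),round(v,2)
for n in('w12','w13','w14','w15'):
    print(n,'jaw corner',sh(n,121,140,160,172),'jaw right edge',sh(n,158,170,153,166),'boss',sh(n,148,162,187,222),'washer',sh(n,180,205,180,190),'washer low',sh(n,180,200,218,234))
E
```

```text
w12 jaw corner (11.67, 0.96) jaw right edge (17.67, 0.9) boss (11.0, 0.99) washer (9.83, 0.96) washer low (10.0, 0.96)
w13 jaw corner (0.0, 1.0) jaw right edge (0.0, 1.0) boss (0.0, 1.0) washer (0.0, 1.0) washer low (0.0, 1.0)
w14 jaw corner (-1.33, 0.87) jaw right edge (-2.17, 0.99) boss (-2.5, 0.98) washer (-2.33, 0.99) washer low (-1.83, 0.99)
w15 jaw corner (-11.33, 0.54) jaw right edge (16.83, 0.97) boss (-5.83, 0.99) washer (-9.67, 0.97) washer low (-7.5, 0.86)
```

Boss advance is 4.2 mm and washer advance about 7.8 mm, so compression is about 3.6 mm; the tail gives about 3.0 mm. Both lie within 2–10, and another full stroke would overshoot, so I'll hold here. Final check of the whole scene.

```bash
python3 - <<'E'
from h import *
t=get_image('top');s=get_image('scene');cv2.imwrite('pics/topF.png',cv2.resize(t[120:290,160:500],None,fx=2.3,fy=2.3)[:,:,::-1]);cv2.imwrite('pics/sceneF.png',cv2.resize(s[130:310,160:460],None,fx=2.6,fy=2.6)[:,:,::-1])
o=arm.observe();print(o['clock'],o['force'],o['width']*92)
E
```

```text
29.025 [-3.96343949  3.61192262 12.3733626 ] 39.41977502840027
```

```bash
sleep 2
```

```text
(no output)
```

View pics/topF.png

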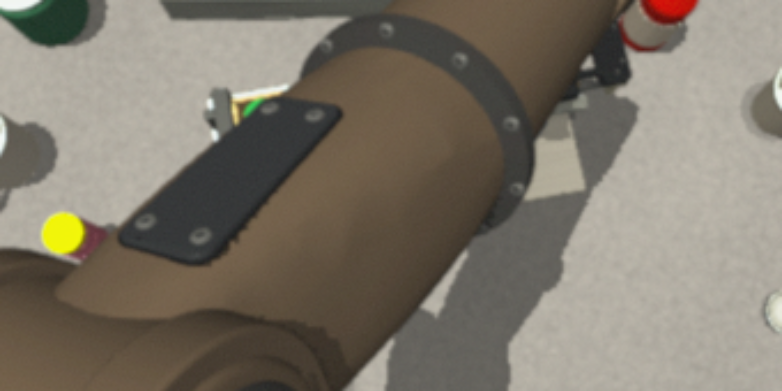

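View pics/sceneF.png

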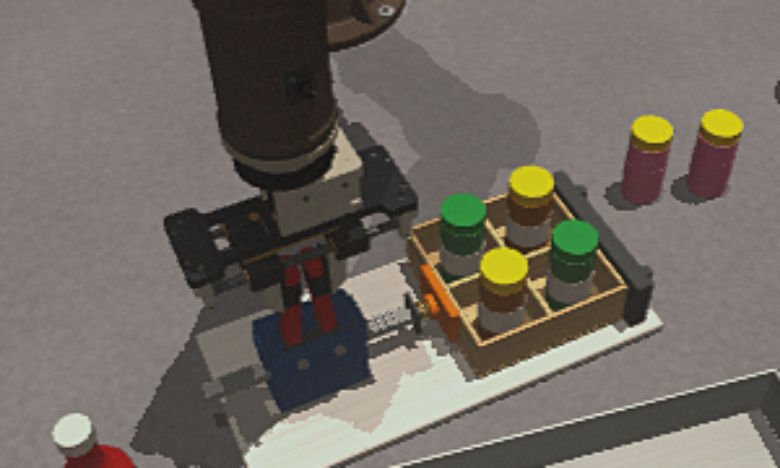

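The scene view shows all four jars upright in the crate (amber lids at crop (530,185) and (503,265)), the jaw on the crate at (440,300), and the pink jars where they were. The arm blocks the top view. Handing in.

```bash
python3 -c "
from cell import arm
print(arm.sign_off(), arm.observe()['clock'])"
```

```text
the job is handed in; nothing more can be done
the job is handed in; nothing more can be done
```

I stood both amber jars on their cork discs, one to a cell, lowering each until the arm felt contact. Then I pumped the red grips with five strokes and handed in at about 29 s with the grips still fully squeezed (39.4 mm apart).

- **Jars and surroundings:** the last scene picture shows all four jars upright in the crate and the pink jars where they were. The arm hid most of the final overhead view, so that check relies on the scene and wrist cameras.
- **Clamp:** the jaw is against the crate. The spring is compressed by about 3.6 mm from the washer and jaw shifts, and about 3.0 mm from the rod tail. One washer patch matched poorly and pointed to less, about 2 mm, at the edge of the 2–10 mm range. I stopped there because another full stroke would have gone past 10 mm.
- **Forces:** the highest wrist force I read was about 16 N, during the squeezes, and no limit was reached in any reading.

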